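Put the spindle through the tape stand

ROBOT

A 6-joint arm with a two-finger parallel gripper is mounted at the origin on a cart in front of the work surface, level with it; the furniture and walls round the work are solid. World frame = base frame: x ahead of the robot, y to its left, z up, the work surface at z = 0. Lengths are in mm, angles in degrees, forces in N, time in s.
With the tool pointing down it reaches from about 300 to 850 mm from the base axis. Payload 4.2 kg.
Tool frame: the origin (TCP) lies midway between the tips of the shut fingers; the grasp point (between the pads) lies env.hold_point_z behind it (env.hold_point_z is the distance from the TCP to the grasp point, in mm); z points along the fingers, y is the line along which they close (so a half turn about z gives the same grasp; the last joint's range is limited). The gripper opens to 91 mm and grips with 3 to 60 N. Pads are 32 mm wide; open, the fingers measure 118 mm over their backs; the gripper's body (76 mm by 178 mm) begins 60 mm behind the grasp point.
Start: joints at [70.073, 18.312, 89.639, -0, 72.044, -1.146], TCP at [185.13, 544.399, 213.976] pointing down, gripper open.
Joint ranges: [-177.97, 177.97], [-48.28, 115.42], [12.27, 149.76], [-77.06, 257.06], [2.81, 150.46], [-146.56, 146.56]. Speed limits (degrees/s): [147.25, 147.25, 180, 180, 180, 180].

INTERFACE

Orientations are given as [roll, pitch, yaw] about the fixed x, y, z axes, in that order (R = Rz(yaw) Ry(pitch) Rx(roll)).
In Python, from workcell import env, viewer, spotter gives the robot as it stands.
- The arm moves only by the tool apply_moves, never from a script. Its arguments are lists of equal length, an entry for each row: "delta_pos": the shift along the world's x, y, z normalised to -1 to 1, where 1 is 120 mm, a list of three; "rot": the turn, a rotation vector about the world's x, y, z normalised to -1 to 1, where 1 is 1.5 rad, a list of three; "hand": the opening, from 0 (shut) to 1 (fully open). A call has 1 to 10 rows; each row is the pose to reach, as a shift and turn from the pose commanded when the call began; what a row does not reach only later rows make up. A row lasts 1/12 s, in which the tool goes at most 41.7 mm and 7.16 degrees, less where a joint would pass 70% of its speed; a pose out of reach is approached as far as the arm can. A call with a number of a shift or a turn outside -1 to 1 is refused whole. A call with a gripper value outside its range is refused whole. The fingers move at their own pace and stop on an object; "newtons" is the grip in N (left out, the last holds). Time passes only in rows, so rows that repeat a pose let the fingers close. It gives the time, the measured TCP pose, the force, the opening and the grip force at its end, in the units of the state.
- env.state(): the state, without advancing time (a new reading comes with each control period).
- viewer.grab_frame(name): name is "scene" or "side" or "wrist"; returns a dict with "pixels" (420x560x3 uint8, red, green, blue), "camera_matrix" (3x3 intrinsics, pixels), "R" (3x3) and "t" (3): a world point X has camera coordinates R X + t; the wrist camera has in their place "mount" (4x4, takes a point from camera to tool coordinates, whose origin is the TCP and whose axes are the flange's). Camera axes: x right, y down, z forward; pixel columns grow to the right and rows downward; lengths in mm; the calibration is good to about 2 mm. A picture is of the moment at which its call begins: read the wrist's pose just before it. There is no depth.
- env.job_done(): hands the job in; it is judged then, once.
Trained networks look in a picture, given as the dict that the camera call returned (one of the last four; its "shot" number tells which), for a name from the list of things; names that differ only in an ending like _2 or _b are one class to them, and where a whole thing is asked for, a point or a joint stands for the part that bears it (a point fixed in the world has none). Each returns a list of dicts, best first, with "score" (0 to 1); they miss things now and then, are a little off and sometimes report something else, mostly with a low value. They report only what shows in the picture. A call takes as long as a camera call.
- spotter.trace(picture, query): "mask" (420x560 bool, what is visible of it) and "box" ([centre column, centre row, width, height] in pixels, round what is visible of it).
- spotter.landmark_of(picture, query): "position" ([column, row] in pixels: a listed point, or the origin of a listed thing).
The state is a dict: "time_s": time; "qpos": joint angles; "qvel": joint speeds; "effort": joint torques, N m; "ee_pos": TCP position; "ee_rot": TCP orientation; "force": force on the tool from outside, world axes, zero at the start; "torque": the same for the moment, N m; "gripper_width": finger opening in mm; "gripper_force": force on a finger pad.
Only numpy, scipy, OpenCV 4.12 (cv2) and the standard library are available. Lean on these libraries where they do the work, as an engineer would, in place of code of your own. Each camera call takes 0.05 s, during which the arm holds its last target. There are 200 camera calls.

TASK

A roll of white tape sits between the two arms of the tape stand, waiting for its spindle. Take the long spindle out of the wooden rack and lower it through the upper arm, the roll, the lower arm and into the hole in the stand's base until it stands on the bottom of that hole, then let go. Leave the short spindle standing in the rack.

Things in the scene. Friction and masses are not known exactly. Their poses are not given: they have to be found in the camera images.
- long_spindle: Spindle to use: upright steel rod, 12 mm thick, 175 mm long overall, about 100 g, topped by a black ribbed round grip (22 mm wide, 32 mm tall). Stands in either hole of a fixed wooden rack (block 60 x 150 x 45 mm, holes 90 mm apart, 14.5 mm wide, 37 mm deep). Origin: centre of its foot (lower end), 8 mm above the worktop at first; z up along the rod, grip at z = 143 to 175 mm.
- short_spindle: Bystander: the same kind of spindle but only 100 mm long overall, standing in the rack's other hole; its top is 108 mm above the worktop. Origin: centre of its foot, z up.
- tape_stand: Fixed grey metal stand, 86 mm tall: base 130 x 90 x 14 mm, dark back plate and two level arms (100 x 80 x 8 mm) one above the other, at z = 40 to 48 and 78 to 86 mm. Each arm has a through hole, the base a blind one (10 mm deep, floor at z = 4 mm), all 28 mm wide on one vertical axis. Origin: on that axis at worktop height; z up; x towards the back plate, 50 mm away.
- tape_roll: Loose roll of white tape, 77 mm in diameter, 18 mm tall, with an open core about 35 mm wide. It lies flat on the lower arm, between the arms, its centre within a few mm of the hole axis. Origin: centre of its underside, z up.

How it is judged:
By the outcome, as a careful person would: the job done as asked, in the order asked, and still so for the second after the job is handed in, with the robot touching nothing.
It also fails if it takes over 48 s, if anything falls off the work surface, if the arm or the gripper's body presses on something with over 40 N, if the wrist force passes 120 N, or if a joint passes its speed limit or range.

## Working session

There is one attempt and no reset: what is moved stays moved. The work goes in short steps, Python scripts to look and compute and a tool call to move; the robot and the scene stay as the last step left them, time stands still between calls to the robot, and variables do not carry over. Pictures are saved under pics/ and viewed, at most 10 in all, crops included, and the job is handed in when it is done.

Besides the shell and the picture viewer there is one more tool, called after "Request:" by a JSON object that holds its "fn" and its "kwargs". apply_moves: Moves the arm, as the interface text tells. Its arguments: {"type":"object","properties":{"delta_pos":{"type":"array"},"rot":{"type":"array"},"hand":{"type":"array"},"newtons":{"type":"number"}},"required":["delta_pos","rot","hand"]}

```bash
mkdir -p pics; cat > h.py <<'E'
import numpy as np, cv2
from workcell import env, viewer, spotter
from scipy.spatial.transform import Rotation as Ro
def grab(n):
    s=env.state(); f=viewer.grab_frame(n)
    K=np.array(f["camera_matrix"])
    if "mount" in f:
        M=np.array(f["mount"]); T=np.eye(4); T[:3,:3]=Ro.from_euler('xyz',s["ee_rot"],degrees=True).as_matrix(); T[:3,3]=s["ee_pos"]
        W=np.linalg.inv(T@M); R,t=W[:3,:3],W[:3,3]
    else: R,t=np.array(f["R"]),np.array(f["t"])
    f["P"]=(K,R,t); return f
def save(f,n): cv2.imwrite("pics/"+n,cv2.cvtColor(f["pixels"],cv2.COLOR_RGB2BGR))
def proj(f,X):
    K,R,t=f["P"]; x=K@(R@np.array(X,float)+t); return x[:2]/x[2]
def atz(f,p,z):
    K,R,t=f["P"]; d=R.T@np.linalg.inv(K)@np.array([p[0],p[1],1.]); c=-R.T@t
    return c+d*(z-c[2])/d[2]
def tri(fs,ps):
    A=[];b=[]
    for f,p in zip(fs,ps):
        K,R,t=f["P"]; d=R.T@np.linalg.inv(K)@np.array([p[0],p[1],1.]); d/=np.linalg.norm(d); c=-R.T@t
        Q=np.eye(3)-np.outer(d,d); A.append(Q); b.append(Q@c)
    return np.linalg.lstsq(np.vstack(A),np.hstack(b),rcond=None)[0]
E
python3 - <<'E'
from h import *
print(env.state(), env.hold_point_z)
F={}
for n in ["scene","side","wrist"]:
    f=grab(n); save(f,n+"0.png"); F[n]=f
    K,R,t=f["P"]; print(n,"cam at",-R.T@t)
    for q in ["long_spindle","short_spindle","tape_stand","tape_roll"]:
        l=spotter.landmark_of(f,q)[:2]; m=spotter.trace(f,q)[:2]
        print(n,q,[(np.round(a["position"],1),round(a["score"],2)) for a in l],[(np.round(a["box"],1),round(a["score"],2)) for a in m])
        F[n,q]=l[0]["position"] if l else None
        if l: print("   atz",atz(f,l[0]["position"],{"long_spindle":8,"short_spindle":8,"tape_stand":0,"tape_roll":48}[q]))
for q in ["long_spindle","short_spindle","tape_stand","tape_roll"]:
    if F["scene",q] is not None and F["side",q] is not None: print(q,tri([F["scene"],F["side"]],[F["scene",q],F["side",q]]))
E
python3 -c "
import cv2,numpy as np
a=[cv2.imread('pics/%s0.png'%n) for n in('scene','side')]
cv2.imwrite('pics/m0.png',cv2.resize(np.vstack(a),(560,600)) if 0 else np.hstack(a)[:, :])"
```

```text
{'time_s': 0.0, 'qpos': array([ 7.00721144e+01,  1.83519559e+01,  8.97061271e+01, -2.75440474e-04,
        7.20437339e+01, -1.14565474e+00]), 'qvel': array([-0.00523272,  0.04553953, -0.06675077, -0.05318763, -0.02305544,
        0.02078549]), 'effort': array([ 3.14795143e-03, -4.12459517e+01, -2.31975174e+01,  7.30903423e-02,
        4.58248041e-02, -1.36740055e-04]), 'ee_pos': array([184.96071936, 543.90836066, 213.11901672]), 'ee_rot': array([-1.79898198e+02, -1.77391692e-03,  1.61217853e+02]), 'force': array([ 0.32741574, -0.12617483, -0.43633333]), 'torque': array([0.00318198, 0.01869547, 0.0482049 ]), 'gripper_force': 0.0, 'gripper_width': 91.25383685604223} 18.8
scene cam at [  -2.51100848 -446.5045751   565.65950538]
scene long_spindle [] [(array([298.1, 151.8,   7.7,  64. ]), 0.6)]
scene short_spindle [] [(array([257.2, 156.3,  11.7,  28.2]), 0.81)]
scene tape_stand [(array([360.6, 257.6]), 0.75)] [(array([364.1, 237.1,  80.5,  87. ]), 0.55)]
   atz [ 508.00904188 -115.82642789    0.        ]
scene tape_roll [(array([359.8, 229.5]), 0.57)] [(array([364.1, 232.3,  48.4,  37.7]), 0.75)]
   atz [ 519.83532535 -100.0344213    48.        ]
side cam at [ 264.13849485 -683.59313285  635.25862348]
side long_spindle [] [(array([292.3, 153.3,   7.4,  64.6]), 0.8)]
side short_spindle [] [(array([262.7, 152.3,  11.2,  31.4]), 0.67)]
side tape_stand [(array([304.7, 269.4]), 0.94)] [(array([313.6, 252.5,  92.9,  85. ]), 0.94)]
   atz [ 510.15140354 -108.74818833    0.        ]
side tape_roll [(array([309.5, 252.3]), 0.91)] [(array([314.1, 250.5,  35.7,  32.4]), 0.65)]
   atz [ 513.32814159 -117.63864946   48.        ]
wrist cam at [109.67148351 570.80709963 385.17276871]
wrist long_spindle [] []
wrist short_spindle [] []
wrist tape_stand [] []
wrist tape_roll [] []
tape_stand [ 506.9155851  -115.60402207    4.06965009]
tape_roll [ 520.30736911 -102.35544907   40.90202031]
```

View pics/scene0.png

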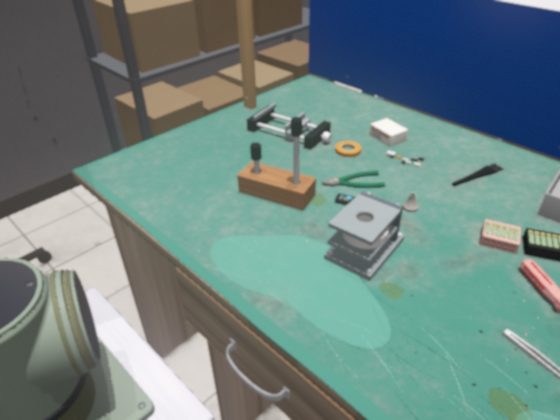

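View pics/side0.png

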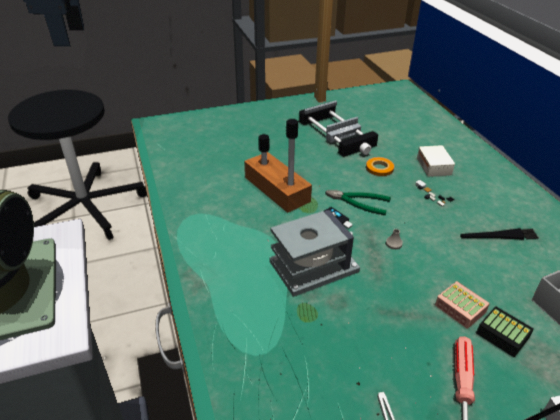

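Both pictures show the rack with the long spindle: its grip is at scene (297,125) and side (292,129). The short spindle is to its left. The stand's upper hole is at scene (366,216) and side (309,234). Next I triangulate these.

```bash
python3 - <<'E'
from h import *
a=grab("scene"); b=grab("side")
for n,p,q,z in [("grip ctr",(297,125.5),(292,129.5),167),("hole",(366,216),(309.5,234.5),86),("short top",(256,144),(264,137.5),108)]:
    print(n,tri([a,b],[p,q]),atz(a,p,z),atz(b,q,z))
for n,f in(("a",a),("b",b)):
    im=cv2.cvtColor(f["pixels"],cv2.COLOR_RGB2BGR)
    c=im[100:285,230:420]; c=cv2.resize(c,None,fx=3.2,fy=3.2,interpolation=cv2.INTER_CUBIC); cv2.imwrite(f"pics/crop_{n}.png",c)
    for q in ["long_spindle"]:
        m=spotter.trace(f,q)[0]["mask"]; ys,xs=np.nonzero(m); print(n,[(y,xs[ys==y].min(),xs[ys==y].max()) for y in range(ys.min(),ys.max()+1,6)])
E
```

```text
grip ctr [549.94341625  78.3478215  170.40288776] [558.12668746  86.8780435  167.        ] [550.30972228  79.29746863 167.        ]
hole [ 512.85247562 -114.55372337   87.50978191] [ 516.44960107 -111.55957657   86.        ] [ 512.39573373 -115.37175111   86.        ]
short top [522.68298249 164.09853953 109.78846373] [527.44455645 170.24283214 108.        ] [522.17809043 162.73037161 108.        ]
a [(117, np.int64(293), np.int64(300)), (123, np.int64(291), np.int64(303)), (129, np.int64(291), np.int64(303)), (135, np.int64(293), np.int64(301)), (141, np.int64(294), np.int64(299)), (147, np.int64(294), np.int64(299)), (153, np.int64(294), np.int64(299)), (159, np.int64(294), np.int64(300)), (165, np.int64(294), np.int64(299)), (171, np.int64(294), np.int64(299)), (177, np.int64(294), np.int64(299))]Traceback (most recent call last):
  File "<stdin>", line 9, in <module>
IndexError: list index out of range
```

View pics/crop_b.png

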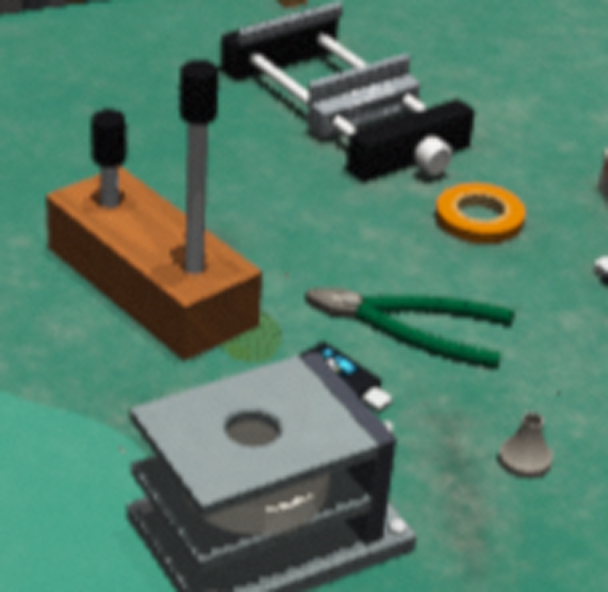

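The grip is at about (551, 80) and the stand's hole at about (513, -114). The two spindles measure 88 mm apart, close to the 90 mm given. I move above the grip in four hops, then check with the wrist camera.

Request:
{"fn": "apply_moves", "kwargs": {"delta_pos": [[0.25,-0.32,0.1],[0.5,-0.64,0.1],[0.76,-0.97,0.1],[0.76,-0.97,0.1],[0.76,-0.97,0.1]], "rot": [[0,0,0],[0,0,0],[0,0,0],[0,0,0],[0,0,0]], "hand": [1,1,1,1,1]}}

```text
time_s: 1.97
ee_pos: [278.5, 424.6, 226.4]
ee_rot: [-179.9, 0.1, 161.0]
force: [-0.0, -0.7, -0.1]
gripper_width: 91.4
gripper_force: 0.0
```

Request:
{"fn": "apply_moves", "kwargs": {"delta_pos": [[0.25,-0.32,0.1],[0.5,-0.64,0.1],[0.76,-0.97,0.1],[0.76,-0.97,0.1],[0.76,-0.97,0.1]], "rot": [[0,0,0],[0,0,0],[0,0,0],[0,0,0],[0,0,0]], "hand": [1,1,1,1,1]}}

```text
time_s: 2.38
ee_pos: [369.7, 309.1, 238.2]
ee_rot: [-180.0, 0.1, 161.0]
force: [-0.6, 0.2, -0.8]
gripper_width: 91.2
gripper_force: 0.0
```

Request:
{"fn": "apply_moves", "kwargs": {"delta_pos": [[0.25,-0.32,0.1],[0.5,-0.64,0.1],[0.76,-0.97,0.1],[0.76,-0.97,0.1],[0.76,-0.97,0.1]], "rot": [[0,0,0],[0,0,0],[0,0,0],[0,0,0],[0,0,0]], "hand": [1,1,1,1,1]}}

```text
time_s: 2.8
ee_pos: [461.2, 193.3, 249.9]
ee_rot: [-180.0, 0.1, 161.0]
force: [0.1, 1.1, -0.6]
gripper_width: 91.4
gripper_force: 0.0
```

Request:
{"fn": "apply_moves", "kwargs": {"delta_pos": [[0.25,-0.32,0.1],[0.5,-0.64,0.1],[0.76,-0.97,0.1],[0.76,-0.97,0.1],[0.76,-0.97,0.1],[0.76,-0.97,0.1]], "rot": [[0,0,0],[0,0,0],[0,0,0],[0,0,0],[0,0,0],[0,0,0]], "hand": [1,1,1,1,1,1]}}

```text
time_s: 3.3
ee_pos: [550.1, 79.6, 261.4]
ee_rot: [180.0, -0.1, 161.2]
force: [-0.4, -0.0, 0.3]
gripper_width: 91.0
gripper_force: 0.0
```

```bash
python3 - <<'E'
from h import *
f=grab("wrist"); s=env.state(); print(s["time_s"],s["ee_pos"],s["ee_rot"],s["qpos"])
save(f,"w1.png"); a=grab("scene");b=grab("side")
K,R,t=f["P"]; print("cam",-R.T@t, R[2])
for q in ["long_spindle","short_spindle","tape_stand"]:
  for n,g in(("w",f),("a",a),("b",b)):
    l=spotter.landmark_of(g,q)[:1]; m=spotter.trace(g,q)[:1]
    print(q,n,[(x["position"],x["score"]) for x in l],[(x["box"],x["score"]) for x in m])
print("proj grip", proj(f,(551,80,183)),proj(f,(551,80,8)),proj(f,(513,-114,86)))
E
```

```text
3.35 [549.4730585   80.25854816 261.5806237 ] [ 1.79956227e+02 -9.48603346e-02  1.61238702e+02] [ 7.07465802e+00  1.50638261e+01  8.73882328e+01  8.26616706e-02
  7.76142559e+01 -6.41817849e+01]
cam [474.89205581 105.92357321 432.69711933] [ 0.26562698 -0.08967896 -0.95989582]
long_spindle w [([281.4, 179.8], 0.7)] [([283.0, 205.3, 20.8, 43.4], 0.96)]
long_spindle a [] [([297.5, 152.4, 10.2, 64.3], 0.73)]
long_spindle b [] [([291.4, 153.7, 10.1, 64.6], 0.96)]
short_spindle w [([331.4, 143.7], 0.98)] [([345.0, 147.4, 25.6, 16.2], 0.9)]
short_spindle a [] [([256.1, 157.8, 9.8, 33.7], 0.84)]
short_spindle b [] []
tape_stand w [([152.7, 195.3], 0.92)] [([138.9, 209.6, 128.8, 108.5], 0.92)]
tape_stand a [([360.1, 254.6], 0.92)] [([363.0, 234.7, 82.6, 89.0], 0.7)]
tape_stand b [([305.5, 266.5], 0.62)] [([314.0, 252.7, 95.7, 86.7], 0.67)]
proj grip [278.67675646 215.98031286] [278.64881925 179.78155426] [121.8971719  212.55789299]
```

View pics/w1.png

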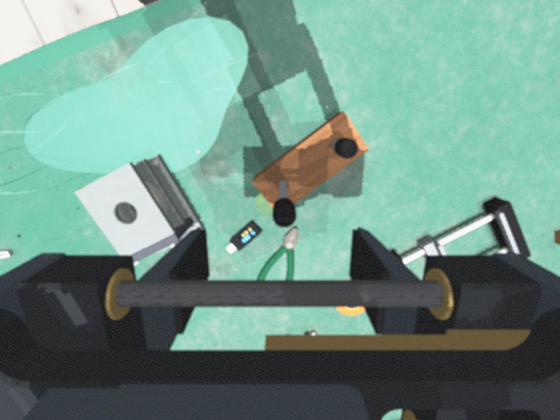

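The wrist view shows the long spindle's grip at (284.5, 213), the short spindle's at (345.5, 148) and the stand's upper hole at (126, 212.5). I fuse these with the other views.

```bash
python3 - <<'E'
from h import *
f=grab("wrist"); a=grab("scene"); b=grab("side")
for n,p in(("long top",(284.5,214.5,183)),("short",(345.5,147,108)),("hole",(126,212.5,86))): print(n,atz(f,p,p[2]))
print("long mid tri",tri([a,b],[(297,125.5),(292,129.5)]),"hole tri3",tri([a,b,f],[(366,216),(309.5,234.5),(126,212.5)]))
for g in(f,):
    m=spotter.trace(g,"long_spindle")[0]["mask"]; ys,xs=np.nonzero(m); print([(int(y),int(xs[ys==y].min()),int(xs[ys==y].max())) for y in range(ys.min(),ys.max()+1,3)])
# dark hole centroid
for g,c,r in((f,(126,212),16),(a,(366,216),12),(b,(309,234),12)):
    gr=cv2.cvtColor(g["pixels"],cv2.COLOR_RGB2GRAY).astype(int); x,y=c; w=gr[y-r:y+r+1,x-r:x+r+1]; th=(w.min()+np.median(w))/2
    lab=cv2.connectedComponentsWithStats((w<th).astype(np.uint8)); i=1+np.argmax(lab[2][1:,4]); p=lab[3][i]+[x-r,y-r]; print("dark",p,lab[2][i],atz(g,p,86))
# predicted circle of grip top r=11
E
```

```text
long top [551.46551435  84.38346161 183.        ]
short [522.28343292 166.32892584 108.        ]
hole [ 514.92508237 -110.72239652   86.        ]
long mid tri [549.94341625  78.3478215  170.40288776] hole tri3 [ 514.94602215 -112.02725828   84.72496009]
[(180, 282, 283), (183, 279, 286), (186, 279, 287), (189, 279, 287), (192, 279, 287), (195, 279, 288), (198, 279, 288), (201, 276, 292), (204, 274, 294), (207, 273, 295), (210, 273, 295), (213, 273, 296), (216, 273, 296), (219, 273, 295), (222, 275, 293), (225, 278, 291)]
dark [126.33241758 211.80769231] [  6   6  22  21 364] [ 514.24372862 -109.90923805   86.        ]
dark [364.64102564 216.03418803] [  3   8  16   9 117] [ 514.81454595 -109.99029206   86.        ]
dark [308.60689655 233.26896552] [  3   6  18  11 145] [ 512.11067884 -112.10898761   86.        ]
```

Request:
{"fn": "apply_moves", "kwargs": {"delta_pos": [[0.01,0.03,0],[0.01,0.03,-0.3],[0.01,0.03,-0.5],[0.01,0.03,-0.7],[0.01,0.03,-0.85],[0.01,0.03,-0.94],[0.01,0.03,-0.94],[0.01,0.03,-0.94]], "rot": [[0,0,0],[0,0,0],[0,0,0],[0,0,0],[0,0,0],[0,0,0],[0,0,0],[0,0,0]], "hand": [1,1,1,1,1,1,0.5,0.45], "newtons": 15}}

```text
time_s: 5.22
ee_pos: [551.5, 82.6, 149.4]
ee_rot: [180.0, 0.0, 161.2]
force: [-0.7, 0.7, 0.8]
gripper_width: 81.0
gripper_force: 0.0
```

```bash
python3 - <<'E'
from h import *
f=grab("wrist"); s=env.state(); print(s["ee_pos"],s["force"],s["gripper_width"])
save(f,"w2.png")
m=spotter.trace(f,"long_spindle")[:1]
for x in m:
    print(x["box"],x["score"])
print(proj(f,(551,83.5,183)), proj(f,(551,83.5,151)))
T=s["ee_pos"]; Rm=Ro.from_euler('xyz',s["ee_rot"],degrees=True).as_matrix()
for y in(0,11,-11): print(proj(f,T+Rm@np.array([0,y,-35.])))
E
```

```text
[552.00300452  82.62026614 150.18484484] [1.19684636 0.44838551 0.32773156] 76.97346204420123
[279.8, 242.5, 36.8, 76.6] 0.94
[278.84734181 278.06267931] [278.83824515 252.29033233]
[277.81397451 282.18663404]
[298.74238238 282.19654666]
[256.88726039 282.17672221]
```

View pics/w2.png

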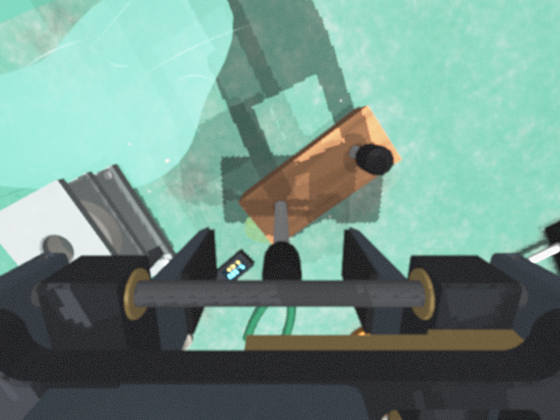

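The grip sits between the fingers, at column 281.5 against the finger centre at 278, about 1.5 mm off. I nudge the gripper across and close.

Request:
{"fn": "apply_moves", "kwargs": {"delta_pos": [[0,0.012,-0.01],[0,0.012,-0.01],[0,0.012,-0.01],[0,0.012,-0.01],[0,0.012,-0.01],[0,0.012,-0.01],[0,0.012,-0.01],[0,0.012,-0.01],[0,0.012,-0.01],[0,0.012,-0.01]], "rot": [[0,0,0],[0,0,0],[0,0,0],[0,0,0],[0,0,0],[0,0,0],[0,0,0],[0,0,0],[0,0,0],[0,0,0]], "hand": [0.3,0.25,0.2,0.2,0.2,0.2,0.2,0.2,0.2,0.2]}}

```text
time_s: 6.15
ee_pos: [551.2, 83.9, 148.0]
ee_rot: [180.0, 0.0, 161.2]
force: [0.8, -0.5, 0.5]
gripper_width: 21.6
gripper_force: 15.0
```

Request:
{"fn": "apply_moves", "kwargs": {"delta_pos": [[0,0,0],[0,0,0],[0,0,0],[0,0,0],[0,0,0],[0,0,0],[0,0,0],[0,0,0]], "rot": [[0,0,0],[0,0,0],[0,0,0],[0,0,0],[0,0,0],[0,0,0],[0,0,0],[0,0,0]], "hand": [0,0,0,0,0,0,0,0], "newtons": 35}}

```text
time_s: 6.82
ee_pos: [551.2, 83.9, 148.0]
ee_rot: [180.0, 0.0, 161.2]
force: [0.0, 0.1, 0.3]
gripper_width: 21.5
gripper_force: 35.0
```

Gripped at 21.5 mm with almost no side load. I lift straight up.

Request:
{"fn": "apply_moves", "kwargs": {"delta_pos": [[0,0,0.08],[0,0,0.18],[0,0,0.3],[0,0,0.45],[0,0,0.6],[0,0,0.75],[0,0,0.9],[0,0,1],[0,0,1],[0,0,1]], "rot": [[0,0,0],[0,0,0],[0,0,0],[0,0,0],[0,0,0],[0,0,0],[0,0,0],[0,0,0],[0,0,0],[0,0,0]], "hand": [0,0,0,0,0,0,0,0,0,0]}}

```text
time_s: 7.65
ee_pos: [551.2, 83.8, 268.6]
ee_rot: [180.0, 0.1, 161.2]
force: [0.1, 0.2, -1.7]
gripper_width: 21.5
gripper_force: 35.0
```

Request:
{"fn": "apply_moves", "kwargs": {"delta_pos": [[-0.04,-0.2,0],[-0.08,-0.4,0],[-0.12,-0.6,0],[-0.155,-0.81,0]], "rot": [[0,0,0],[0,0,0],[0,0,0],[0,0,0]], "hand": [0,0,0,0]}}

```text
time_s: 7.98
ee_pos: [531.3, -14.1, 266.5]
ee_rot: [-180.0, -0.2, 161.3]
force: [0.6, -0.2, -1.2]
gripper_width: 21.3
gripper_force: 35.0
```

Request:
{"fn": "apply_moves", "kwargs": {"delta_pos": [[-0.04,-0.2,0],[-0.08,-0.4,0],[-0.11,-0.6,0],[-0.14,-0.72,0],[-0.155,-0.81,0],[-0.155,-0.81,0],[-0.155,-0.81,0]], "rot": [[0,0,0],[0,0,0],[0,0,0],[0,0,0],[0,0,0],[0,0,0],[0,0,0]], "hand": [0,0,0,0,0,0,0]}}

```text
time_s: 8.57
ee_pos: [513.7, -110.4, 267.3]
ee_rot: [180.0, -0.1, 161.2]
force: [0.7, 0.3, -0.9]
gripper_width: 21.3
gripper_force: 35.0
```

```bash
cat > chk.py <<'E'
from h import *
import sys
out=sys.argv[1]
s=env.state(); print(s["time_s"],s["ee_pos"],s["ee_rot"],s["force"],s["gripper_width"])
ims=[]
fs={n:grab(n) for n in("scene","side","wrist")}
T=s["ee_pos"]; T=np.array(T)
for n,f in fs.items():
    print(n,"pred foot",proj(f,(T[0],T[1],T[2]-140)),"pred grip top",proj(f,(T[0],T[1],T[2]+35)))
    m=spotter.trace(f,"long_spindle")[:1]
    for x in m:
        print(x["score"],x["box"]); ys,xs=np.nonzero(x["mask"]); print([(int(y),int(xs[ys==y].min()),int(xs[ys==y].max())) for y in range(ys.min(),ys.max()+1,5)])
    c=proj(f,(514,-111,100)); x0=int(np.clip(c[0]-62,0,435)); y0=int(np.clip(c[1]-87,0,275))
    im=cv2.cvtColor(f["pixels"],cv2.COLOR_RGB2BGR)[y0:y0+145,x0:x0+125]; print("crop",x0,y0)
    ims.append(cv2.resize(im,(264,306),interpolation=cv2.INTER_CUBIC) if 0 else cv2.resize(im,None,fx=2.12,fy=2.12,interpolation=cv2.INTER_CUBIC))
cv2.imwrite("pics/"+out,np.hstack(ims))
E
python3 chk.py c1.png
```

```text
8.5667 [ 513.65731049 -110.35945714  267.28040555] [ 1.79962668e+02 -8.58879185e-02  1.61167485e+02] [ 0.7362268   0.27093391 -0.92849491] 21.289419809410873
scene pred foot [366.68096744 196.30145262] pred grip top [378.31062509  93.74932892]
0.86 [373.5, 145.6, 14.3, 100.0]Traceback (most recent call last):
  File "chk.py", line 12, in <module>
    print(x["score"],x["box"]); ys,xs=np.nonzero(x["mask"]); print([(int(y),int(xs[ys==y].min()),int(xs[ys==y].max())) for y in range(ys.min(),ys.max()+1,5)])
                                                                                ~~~~~~~~~~~~~^^
    return umr_minimum(a, axis, None, out, keepdims, initial, where)
ValueError: zero-size array to reduction operation minimum which has no identity
```

```bash
sed -i 's/range(ys.min(),ys.max()+1,5)\]/np.unique(ys)[::5]]/' chk.py; python3 chk.py c1.png
```

```text
8.7667 [ 514.09485714 -109.61914407  267.82473503] [ 1.79977712e+02 -1.82633380e-02  1.61292461e+02] [-0.51964326  0.48273266 -0.44666777] 21.25424382929459
scene pred foot [366.50416364 195.72502377] pred grip top [378.09882983  93.13415072]
0.79 [374.1, 145.8, 7.4, 100.4]
[(93, 372, 373), (98, 371, 373), (103, 371, 372), (108, 370, 372), (125, 372, 378), (130, 371, 378), (135, 371, 378), (140, 370, 377), (145, 370, 376), (150, 369, 375), (155, 369, 375), (160, 368, 375), (165, 368, 374), (170, 368, 374), (175, 367, 373), (180, 366, 372), (185, 365, 372), (190, 365, 371), (195, 367, 369)]
crop 303 122
side pred foot [310.35649895 212.18065456] pred grip top [316.20358345 112.81710792]
0.67 [311.4, 179.7, 7.4, 70.3]
[(143, 314, 314), (148, 311, 318), (153, 310, 317), (158, 310, 316), (163, 310, 316), (168, 310, 316), (173, 310, 315), (178, 309, 316), (183, 309, 315), (188, 308, 315), (193, 308, 315), (198, 308, 315), (203, 308, 314), (208, 307, 314), (213, 309, 312)]
crop 247 139
wrist pred foot [278.3151653  198.02063088] pred grip top [277.81426773 280.43357259]
0.88 [277.6, 238.8, 37.9, 82.9]
[(196, 277, 280), (201, 274, 284), (206, 273, 284), (211, 273, 284), (216, 273, 284), (221, 272, 285), (226, 272, 285), (231, 272, 285), (236, 271, 286), (241, 271, 286), (246, 269, 288), (251, 264, 292), (256, 262, 295), (261, 261, 296), (266, 260, 297), (271, 260, 297), (276, 259, 298)]
crop 215 105
```

View pics/c1.png

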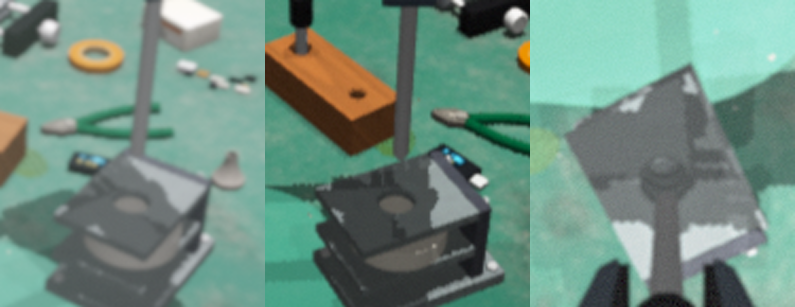

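The foot hangs about 40 mm above the upper arm, close to over the hole. I lower it to just above the arm to compare foot and hole in nearly the same plane.

Request:
{"fn": "apply_moves", "kwargs": {"delta_pos": [[0,0,-0.1],[0,0,-0.2],[0,0,-0.28],[0,0,-0.28],[0,0,-0.28]], "rot": [[0,0,0],[0,0,0],[0,0,0],[0,0,0],[0,0,0]], "hand": [0,0,0,0,0]}}

```text
time_s: 9.48
ee_pos: [513.7, -110.5, 234.0]
ee_rot: [180.0, -0.1, 161.2]
force: [-0.4, 0.0, -1.1]
gripper_width: 21.4
gripper_force: 35.0
```

```bash
python3 chk.py c2.png; python3 - <<'E'
from h import *
for n in("scene","side","wrist"):
    f=grab(n); print(n,"hole pred",proj(f,(514,-111,86)),"dpx/dx",proj(f,(524,-111,86))-proj(f,(514,-111,86)),"dpx/dy",proj(f,(514,-101,86))-proj(f,(514,-111,86)))
E
```

```text
9.4833 [ 513.70507656 -110.47570635  234.03011903] [ 1.79999850e+02 -6.60326006e-02  1.61218931e+02] [-0.40960774  0.03100239 -1.12095655] 21.430807563162308
scene pred foot [364.90420505 212.6427093 ] pred grip top [375.90528183 115.73982083]
0.67 [371.3, 165.0, 8.4, 95.2]
[(115, 370, 370), (120, 369, 371), (125, 369, 370), (130, 368, 370), (146, 371, 376), (151, 370, 375), (156, 369, 376), (161, 368, 375), (166, 368, 374), (171, 368, 374), (176, 367, 373), (181, 366, 373), (186, 366, 372), (191, 365, 371), (196, 364, 370), (201, 364, 370), (206, 363, 370), (211, 363, 369)]
crop 303 122
side pred foot [309.37398876 228.71546192] pred grip top [314.90434384 134.70961049]
0.75 [311.4, 198.4, 7.6, 64.6]
[(163, 312, 314), (168, 310, 317), (173, 310, 316), (178, 309, 316), (183, 309, 315), (188, 309, 315), (193, 308, 315), (198, 308, 315), (203, 308, 314), (208, 308, 314), (213, 307, 314), (218, 307, 314), (223, 307, 313), (228, 307, 313)]
crop 247 139
wrist pred foot [278.11306001 197.14059155] pred grip top [277.37723132 278.63858436]
0.89 [278.6, 238.8, 41.9, 81.7]
[(197, 277, 280), (202, 274, 283), (207, 273, 284), (212, 273, 284), (217, 273, 285), (222, 272, 285), (227, 272, 285), (232, 272, 286), (237, 271, 286), (242, 271, 286), (247, 267, 288), (252, 264, 293), (257, 261, 295), (262, 260, 296), (267, 259, 297), (272, 258, 297), (277, 258, 298)]
crop 215 111
scene hole pred [364.83359608 216.51557875] dpx/dx [ 3.6310929  -2.68077575] dpx/dy [-4.82512004 -2.57646971]
side hole pred [309.44077592 232.59952389] dpx/dx [ 5.69959013 -1.2670146 ] dpx/dy [-2.21328918 -3.82774862]
wrist hole pred [277.82033865 196.1256353 ] dpx/dx [2.82078263 8.03250908] dpx/dy [ 8.3611836  -2.76058762]
```

View pics/c2.png

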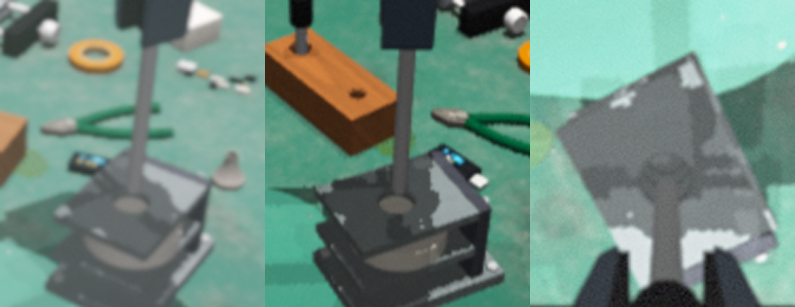

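In all three views the foot is slightly to the +x side of the hole, by about 3 mm, well inside the ±8 mm clearance. I correct by -3 mm and lower in stages, watching the force.

Request:
{"fn": "apply_moves", "kwargs": {"delta_pos": [[-0.025,-0.005,0],[-0.025,-0.005,0],[-0.025,-0.005,-0.04],[-0.025,-0.005,-0.08],[-0.025,-0.005,-0.12],[-0.025,-0.005,-0.16],[-0.025,-0.005,-0.16],[-0.025,-0.005,-0.16]], "rot": [[0,0,0],[0,0,0],[0,0,0],[0,0,0],[0,0,0],[0,0,0],[0,0,0],[0,0,0]], "hand": [0,0,0,0,0,0,0,0]}}

```text
time_s: 10.6
ee_pos: [510.7, -111.1, 214.6]
ee_rot: [-180.0, -0.1, 161.2]
force: [-0.1, 0.4, -1.2]
gripper_width: 21.2
gripper_force: 35.0
```

```bash
python3 - <<'E'
from h import *
s=env.state(); print(s["ee_pos"],s["force"])
T=s["ee_pos"]; ims=[]
for n,sz in(("scene",30),("side",30),("wrist",32)):
    f=grab(n); c=proj(f,(T[0],T[1],86)); x0,y0=int(c[0])-sz,int(c[1])-sz
    im=cv2.cvtColor(f["pixels"],cv2.COLOR_RGB2BGR)[y0:y0+2*sz,x0:x0+2*sz]; k=264/(2*sz)
    im=cv2.normalize(cv2.resize(im,(264,264),interpolation=cv2.INTER_CUBIC),None,0,255,cv2.NORM_MINMAX); im2=im.copy()
    pts=np.array([(proj(f,(T[0]+14*np.cos(u),T[1]+14*np.sin(u),86))-[x0,y0]+.5)*k for u in np.linspace(0,6.28,40)]).astype(np.int32)
    cv2.polylines(im2,[pts],True,(0,0,255),1); ims.append(np.vstack([im,im2]))
cv2.imwrite("pics/c3.png",np.hstack(ims))
E
```

```text
[ 510.69082511 -111.08084251  214.61671581] [-0.14229055  0.42141481 -1.21059467]
```

View pics/c3.png

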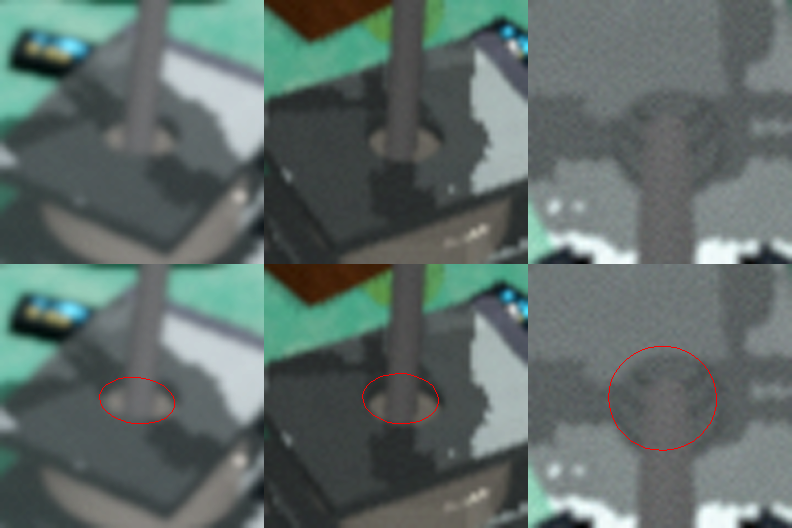

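The foot is inside the upper arm's hole, close to centred in all three views, and the force is unchanged. I shift +1 mm in x and carry on down.

Request:
{"fn": "apply_moves", "kwargs": {"delta_pos": [[0.01,0,0],[0.01,0,-0.04],[0.01,0,-0.08],[0.01,0,-0.12],[0.01,0,-0.16],[0.01,0,-0.2],[0.01,0,-0.2]], "rot": [[0,0,0],[0,0,0],[0,0,0],[0,0,0],[0,0,0],[0,0,0],[0,0,0]], "hand": [0,0,0,0,0,0,0]}}

```text
time_s: 11.33
ee_pos: [511.4, -111.0, 189.8]
ee_rot: [-180.0, -0.1, 161.2]
force: [-0.3, 0.1, -0.9]
gripper_width: 21.4
gripper_force: 35.0
```

Request:
{"fn": "apply_moves", "kwargs": {"delta_pos": [[0,0,-0.04],[0,0,-0.08],[0,0,-0.12],[0,0,-0.16],[0,0,-0.2],[0,0,-0.2],[0,0,-0.2]], "rot": [[0,0,0],[0,0,0],[0,0,0],[0,0,0],[0,0,0],[0,0,0],[0,0,0]], "hand": [0,0,0,0,0,0,0]}}

```text
time_s: 11.92
ee_pos: [512.0, -111.1, 166.8]
ee_rot: [180.0, -0.0, 161.2]
force: [-0.3, 0.1, -0.6]
gripper_width: 21.0
gripper_force: 35.0
```

Request:
{"fn": "apply_moves", "kwargs": {"delta_pos": [[0,0,-0.03],[0,0,-0.06],[0,0,-0.09],[0,0,-0.12],[0,0,-0.15],[0,0,-0.15],[0,0,-0.15]], "rot": [[0,0,0],[0,0,0],[0,0,0],[0,0,0],[0,0,0],[0,0,0],[0,0,0]], "hand": [0,0,0,0,0,0,0]}}

```text
time_s: 12.5
ee_pos: [512.0, -111.1, 148.9]
ee_rot: [180.0, -0.0, 161.2]
force: [0.8, 0.1, -0.3]
gripper_width: 21.1
gripper_force: 35.0
```

Free below the base's top, with the foot at about z 9. I make the last 5 mm gently, until it touches.

Request:
{"fn": "apply_moves", "kwargs": {"delta_pos": [[0,0,-0.01],[0,0,-0.02],[0,0,-0.03],[0,0,-0.035],[0,0,-0.035],[0,0,-0.035]], "rot": [[0,0,0],[0,0,0],[0,0,0],[0,0,0],[0,0,0],[0,0,0]], "hand": [0,0,0,0,0,0]}}

```text
time_s: 13.0
ee_pos: [512.1, -111.2, 145.0]
ee_rot: [180.0, 0.0, 161.2]
force: [0.3, 0.4, -0.9]
gripper_width: 21.1
gripper_force: 35.0
```

Request:
{"fn": "apply_moves", "kwargs": {"delta_pos": [[0,0,-0.004],[0,0,-0.008],[0,0,-0.008],[0,0,-0.008]], "rot": [[0,0,0],[0,0,0],[0,0,0],[0,0,0]], "hand": [0,0,0,0]}}

```text
time_s: 13.33
ee_pos: [512.1, -111.2, 144.0]
ee_rot: [180.0, 0.0, 161.2]
force: [0.1, 1.4, -1.7]
gripper_width: 20.7
gripper_force: 35.0
```

Request:
{"fn": "apply_moves", "kwargs": {"delta_pos": [[0,0,-0.004],[0,0,-0.008],[0,0,-0.008],[0,0,-0.008]], "rot": [[0,0,0],[0,0,0],[0,0,0],[0,0,0]], "hand": [0,0,0,0]}}

```text
time_s: 13.67
ee_pos: [512.6, -111.3, 143.9]
ee_rot: [180.0, 0.1, 161.2]
force: [-1.4, 1.0, 5.2]
gripper_width: 21.5
gripper_force: 35.0
```

The foot has touched the floor, with 5 N up at TCP z 144, where it was expected. I ease off slightly and open slowly.

Request:
{"fn": "apply_moves", "kwargs": {"delta_pos": [[0,0,0.005],[0,0,0.005],[0,0,0.005],[0,0,0.005],[0,0,0.005],[0,0,0.005]], "rot": [[0,0,0],[0,0,0],[0,0,0],[0,0,0],[0,0,0],[0,0,0]], "hand": [0,0,0,0,0,0], "newtons": 5}}

```text
time_s: 14.17
ee_pos: [512.4, -111.2, 143.8]
ee_rot: [180.0, 0.0, 161.2]
force: [0.6, 0.6, 3.6]
gripper_width: 21.5
gripper_force: 5.0
```

Request:
{"fn": "apply_moves", "kwargs": {"delta_pos": [[0,0,0],[0,0,0],[0,0,0],[0,0,0],[0,0,0],[0,0,0],[0,0,0],[0,0,0],[0,0,0],[0,0,0]], "rot": [[0,0,0],[0,0,0],[0,0,0],[0,0,0],[0,0,0],[0,0,0],[0,0,0],[0,0,0],[0,0,0],[0,0,0]], "hand": [0.25,0.26,0.27,0.28,0.3,0.35,0.4,0.5,0.6,0.7]}}

```text
time_s: 15.0
ee_pos: [512.1, -111.2, 143.7]
ee_rot: [180.0, 0.0, 161.2]
force: [0.8, -0.6, -0.4]
gripper_width: 53.9
gripper_force: 0.0
```

```bash
python3 chk.py c4.png
```

```text
15.0 [ 512.13936863 -111.16578443  143.68656019] [1.79993005e+02 3.08560644e-03 1.61217028e+02] [ 0.81999156 -0.6147703  -0.36976747] 53.89920811723105
scene pred foot [360.09123252 253.63152884] pred grip top [369.57789506 169.86272983]
0.9 [369.1, 194.6, 5.9, 52.9]
[(166, 368, 371), (171, 364, 372), (176, 363, 371), (181, 362, 370), (186, 363, 370), (191, 365, 369), (196, 365, 369), (201, 364, 369), (206, 363, 369), (211, 363, 369), (216, 362, 368), (221, 364, 366)]
crop 303 122
side pred foot [306.35528149 268.59153497] pred grip top [311.05920096 187.01170943]
0.47 [308.1, 231.0, 5.3, 21.4]
[(220, 308, 308), (225, 305, 312), (230, 304, 312), (235, 304, 312), (240, 306, 310)]
crop 247 139
wrist pred foot [278.16485441 198.10597421] pred grip top [277.44747558 280.69438252]
crop 216 143
```

View pics/c4.png

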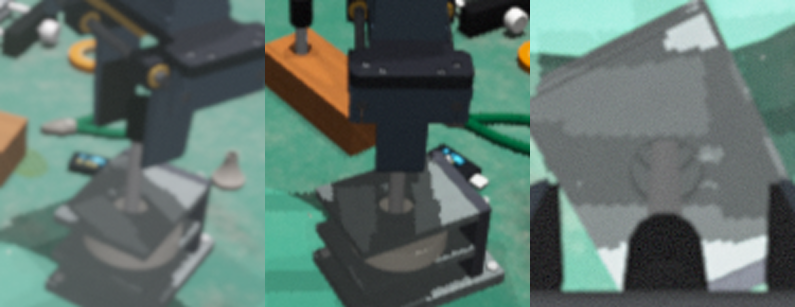

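The spindle stands upright and centred between the open fingers, and the short one is still in the rack. I open fully and retreat straight up.

Request:
{"fn": "apply_moves", "kwargs": {"delta_pos": [[0,0,0],[0,0,0],[0,0,0],[0,0,0],[0,0,0.1],[0,0,0.3],[0,0,0.5],[0,0,0.75],[0,0,1],[0,0,1]], "rot": [[0,0,0],[0,0,0],[0,0,0],[0,0,0],[0,0,0],[0,0,0],[0,0,0],[0,0,0],[0,0,0],[0,0,0]], "hand": [1,1,1,1,1,1,1,1,1,1]}}

```text
time_s: 16.13
ee_pos: [515.1, -111.9, 269.9]
ee_rot: [179.9, 0.7, 161.2]
force: [1.0, -0.1, 0.5]
gripper_width: 91.1
gripper_force: 0.0
```

```bash
sed -i 's/T=np.array(T)/T=np.array([512,-111.2,144.])/' chk.py; python3 chk.py c5.png
```

```text
16.1333 [ 515.10495767 -111.86571668  269.87886658] [179.93075368   0.6845212  161.2188775 ] [ 1.02830548 -0.05997886  0.45864311] 91.08196444952222
scene pred foot [360.07314172 253.54887267] pred grip top [369.56095575 169.7344478 ]
crop 303 122
side pred foot [306.29454474 268.49518468] pred grip top [310.99141714 186.87447597]
0.89 [310.9, 214.0, 11.1, 55.8]
[(183, 310, 311), (188, 304, 317), (193, 304, 318), (198, 303, 317), (203, 303, 317), (208, 305, 314), (213, 305, 313), (218, 305, 312), (223, 306, 312), (228, 306, 312), (233, 306, 311), (238, 306, 310)]
crop 247 139
wrist pred foot [278.2004951  177.18209146] pred grip top [277.86691684 211.71648703]
0.56 [276.7, 201.5, 23.8, 39.4]
[(181, 277, 281), (186, 276, 282), (191, 275, 282), (196, 275, 283), (201, 270, 287), (206, 268, 289), (211, 267, 290), (216, 268, 289), (221, 271, 286)]
crop 216 106
```

View pics/c5.png

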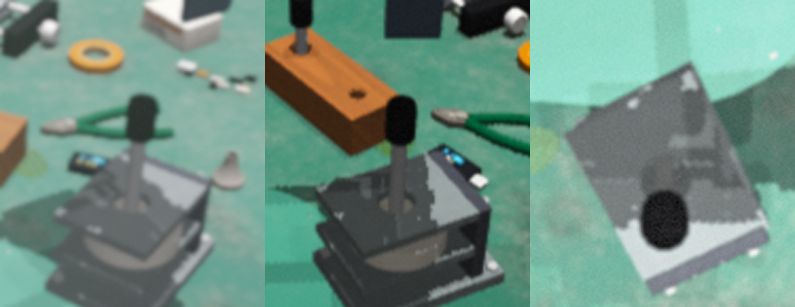

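The spindle stands upright through the stand at the predicted height. Its grip top is at side (311, 187), where it should be. The gripper is clear and the short spindle is still in the rack.

```bash
python3 -c "
from workcell import env
print(env.job_done())"
```

```text
the job is handed in; nothing more can be done
None
```

The long spindle stands on the floor of the base hole, through both arms and the roll, and has been let go; the short spindle is still in the rack, and I handed the job in at about 16 s.

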